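# Hook a dropped ring out from under a drive guard

### The arm

A 6-joint arm with a two-finger parallel gripper is mounted at the origin on the work surface. World frame = base frame: x ahead of the robot, y to its left, z up, the work surface at z = 0. Lengths are in m, angles in rad, forces in N, time in s.
With the tool pointing down it reaches from about 0.325 to 0.875 m from the base axis. Payload 4.4 kg.
Tool frame: the origin (TCP) lies at the very end of the fingers, on their centre line; the grasp point (between the pads) lies 19 mm behind it; z points along the fingers, y is the line along which they close (so a half turn about z gives the same grasp; the last joint's range is limited). The gripper opens to 85 mm and grips with 20 to 120 N. Pads are 22 mm wide; open, the fingers measure 114 mm over their backs; the gripper's body (76 mm by 85 mm) begins 54 mm behind the grasp point. The pads swing forward as they close: fully open they stand 13 mm farther back than shut.
Start: joints at [1.153, 0.207, 1.542, -0, 1.393, -0.15], TCP at [0.152, 0.555, 0.231] pointing down, gripper open.
Joint ranges: [-2.73, 2.73], [-0.86, 2.22], [0.23, 2.46], [-1.11, 4.25], [0.08, 2.63], [-2.82, 2.82]. Speed limits (rad/s): [2.79, 2.79, 3.14, 3.14, 3.14, 3.14].

### API

Orientations are given as a unit quaternion [x, y, z, w].
In Python, from bench import arm, camera, spotter gives the robot as it stands. The module is installed in compiled form; this text tells all that it offers.
- The arm moves only by the shell command python3 -m handwheel 'ROWS' [OPENING] [FORCE]. ROWS is JSON, a list of rows, each an object with "offset": the shift along the world's x, y, z in m, a list of three; "roll": the turn about the world's z in degrees. In form: [{"offset": [dx, dy, dz], "roll": roll}, ...]. A call has 1 to 10 rows; each row is the pose to reach, as a shift and turn from the pose commanded when the call began; what a row does not reach only later rows make up. A row lasts 1/10 s, in which the tool goes at most 50 mm and 8.59 degrees, less where a joint would pass 70% of its speed; a pose out of reach is approached as far as the arm can. A call with a gripper value outside its range is refused whole. OPENING is the closure, from -1 (fully open) to 1 (shut), set as the call begins (- or left out, the last holds). The fingers move at their own pace and stop on an object; FORCE is the grip in N (left out, the last holds). Time passes only in rows, so rows that repeat a pose let the fingers close. It gives the time, the measured TCP pose, the force, the opening and the grip force at its end, in the units of the state.
- arm.observe(): the state, without advancing time (a new reading comes with each control period).
- camera(name): name is "scene" or "top" or "wrist"; returns a dict with "img" (480x640x3 uint8, red, green, blue), "depth" (480x640 float32, m along the optical axis (not along the pixel's ray), 0 where there is no reading), "mtx" (3x3 intrinsics, pixels), "eye" and "rotation" of the camera in the world. Camera axes: x right, y down, z forward; pixel columns grow to the right and rows downward; lengths in m; the calibration is good to about 2 mm. The wrist camera is an equidistant fisheye: a pixel r from the principal point sees the ray r / f radians off the axis. A picture is of the moment at which its call begins.
- arm.sign_off(): hands the job in; it is judged then, once.
Trained networks look in the newest picture that a camera, given by its name, has taken for a name from the list of things; names that differ only in an ending like _2 or _b are one class to them, and where a whole thing is asked for, a point or a joint stands for the part that bears it (a point fixed in the world has none). Each returns a list of dicts, best first, with "score" (0 to 1); they miss things now and then, are a little off and sometimes report something else, mostly with a low value. They report only what shows in the picture. A call takes as long as a camera call. They do not tell look-alikes from the thing itself.
- spotter.masks_of(thing, camera): "pixels" (480x640 bool, what is visible of it) and "location" ([column, row] in pixels, amid what is visible of it).
The state is a dict: "clock": time; "joint_pos": joint angles; "qd": joint speeds; "joint_efforts": joint torques, N m; "ee_pos": TCP position; "tool_rot": TCP orientation; "wrist_force": force on the tool from outside, world axes, zero at the start; "wrist_torque": the same for the moment, N m; "opening": finger opening in m; "grip_force": force on a finger pad.
Only numpy, scipy, OpenCV 4.12 (cv2) and the standard library are available. Lean on these libraries where they do the work, as an engineer would, in place of code of your own. Each camera call takes 0.05 s, during which the arm holds its last target. There are 200 camera calls.

### The job

A steel ring has dropped under the fixed wire guard of the drive unit. Pick up the hooked rod by its wooden handle, pass it in through the guard's open front, lower the hook into the ring's hole and draw the ring out until all of it lies in the open, a few centimetres clear of the guard; then set the rod down level on the bench and let go. Leave the solid disc under the guard where it lies, and do not touch the ring with the gripper.

Things in the scene. Friction and masses are not known exactly. Their poses are not given: they have to be found in the camera images.
- pull_hook: Hooked rod: wooden block handle 110 long, 28 wide, 48 high, lying flat, grip near its middle across the 28; a steel rod 8 thick leaves one end and bends straight down at its far end. Origin: centre of the handle's underside; x along the rod to the hook, z up. Rod axis 38 up; hook leg 8 thick, 230 ahead of the origin, its tip level with the underside. 160 g, balances 30 ahead. (The scraper beside it has a flat blade.)
- ring: The dropped steel ring lying flat on the bench under the guard: 60 outer diameter, 40 hole diameter, 16 high, about 0.2 kg. Origin: centre of its underside; z is its axis.
- cap: A solid steel disc without a hole, 60 in diameter, 16 high, lying flat under the guard beside the ring, at least 30 clear of it. Origin: centre of its underside. To be left alone.
- guard: Fixed wire cage before a blue motor, on the bench. Origin: bench level, middle of its open front; x points in, y across, z up. Opening 245 wide, 97 high under the wires (top 103), 220 deep; sides and back closed; gearbox behind, 150 high. A shaft at 62 height comes from the middle of the back to 175 from the front; coupling 40 thick. Ring 70 to 120 in. The bench before the opening is clear for 300.
Not all that is in view belongs to the job. What is shaped like the ring but blue or turquoise is not meant.

How it is judged:
By the outcome, as a careful person would: the job done as asked, in the order asked, and still so for the second after the job is handed in, with the robot touching nothing.
It also fails if it takes over 43 s, if anything falls off the work surface, if the arm or the gripper's body presses on something with over 40 N, if the wrist force passes 120 N, or if a joint passes its speed limit or range.

## Working session

There is one attempt and no reset: what is moved stays moved. The work goes in short steps, Python scripts to look and compute and a shell command to move; the robot and the scene stay as the last step left them, time stands still between calls to the robot, and variables do not carry over. Pictures are saved under pics/ and viewed, at most 10 in all, crops included, and the job is handed in when it is done.

```bash
mkdir -p pics
cat > h.py <<'E'
import numpy as np, cv2
from bench import arm, camera, spotter
def pts(c, m=None):
    d=c["depth"]; v,u=np.nonzero((d>0) if m is None else (m&(d>0)))
    z=d[v,u]; K=c["mtx"]
    p=np.stack([(u-K[0,2])/K[0,0]*z,(v-K[1,2])/K[1,1]*z,z],1)
    return p@np.array(c["rotation"]).T+np.array(c["eye"]),u,v
E
python3 - <<'E'
from h import *
for n in("top","scene"):
    c=camera(n); cv2.imwrite(f"pics/{n}.png",c["img"][:,:,::-1])
    np.savez(f"{n}.npz",**c)
    print(n,c["eye"],c["mtx"].tolist())
    for t in("pull_hook","ring","cap","guard"):
        for r in spotter.masks_of(t,n)[:4]:
            p,_,_=pts(c,r["pixels"])
            print(t,round(r["score"],2),np.round(r["location"]),r["pixels"].sum(), np.round(np.median(p,0),3),np.round(np.percentile(p,2,0),3),np.round(np.percentile(p,98,0),3))
print(arm.observe())
E
```

```text
top [0.44800654 0.02662443 1.17885503] [[535.8353343334513, 0.0, 319.70086993690853], [0.0, 535.8353343334513, 239.1975810635467], [0.0, 0.0, 1.0]]Traceback (most recent call last):
  File "<stdin>", line 8, in <module>
  File "h.py", line 7, in pts
    return p@np.array(c["rotation"]).T+np.array(c["eye"]),u,v
           ~^~~~~~~~~~~~~~~~~~~~~~~~~~
ValueError: matmul: Input operand 1 has a mismatch in its core dimension 0, with gufunc signature (n?,k),(k,m?)->(n?,m?) (size 4 is different from 3)
```

Rotation is a quaternion.

```bash
cat > h.py <<'E'
import numpy as np, cv2
from scipy.spatial.transform import Rotation as R
from bench import arm, camera, spotter
def pts(c, m=None):
    d=c["depth"]; v,u=np.nonzero((d>0) if m is None else (m&(d>0)))
    z=d[v,u]; K=c["mtx"]
    p=np.stack([(u-K[0,2])/K[0,0]*z,(v-K[1,2])/K[1,1]*z,z],1)
    return R.from_quat(c["rotation"]).apply(p)+np.array(c["eye"]),u,v
E
python3 - <<'E'
from h import *
for n in("top","scene"):
    c=camera(n); cv2.imwrite(f"pics/{n}.png",c["img"][:,:,::-1])
    np.savez(f"{n}.npz",**c)
    print(n,c["eye"],c["rotation"])
    for t in("pull_hook","ring","cap","guard"):
        for r in spotter.masks_of(t,n)[:4]:
            p,_,_=pts(c,r["pixels"])
            print(t,round(r["score"],2),np.round(r["location"]),r["pixels"].sum(), np.round(np.median(p,0),3),np.round(np.percentile(p,2,0),3),np.round(np.percentile(p,98,0),3))
print(arm.observe())
E
```

```text
top [0.44800654 0.02662443 1.17885503] [-0.70213951  0.70953897 -0.03601607  0.04751222]
pull_hook 0.57 [530. 295.] 1285 [ 0.466 -0.397  0.045] [ 0.4   -0.411  0.007] [ 0.671 -0.385  0.052]
ring 0.83 [226. 227.] 324 [0.61  0.243 0.015] [0.576 0.215 0.001] [0.631 0.272 0.021]
ring 0.79 [138. 203.] 422 [0.681 0.455 0.015] [ 0.652  0.429 -0.002] [0.709 0.485 0.02 ]
ring 0.75 [215. 180.] 371 [0.736 0.281 0.015] [0.71  0.254 0.001] [0.767 0.309 0.02 ]
cap 0.6 [235. 284.] 588 [0.488 0.227 0.016] [0.462 0.2   0.003] [0.514 0.256 0.101]
cap 0.47 [139. 258.] 13575 [0.542 0.403 0.104] [ 0.403  0.158 -0.   ] [0.682 0.639 0.146]
cap 0.16 [531. 292.] 1414 [ 0.469 -0.399  0.044] [ 0.4   -0.412  0.006] [ 0.671 -0.385  0.052]
guard 0.91 [138. 258.] 13538 [0.542 0.405 0.104] [0.402 0.158 0.001] [0.678 0.64  0.146]
scene [0.99304276 0.29443257 0.8548082 ] [ 0.4528959   0.85231931 -0.23277688 -0.11938186]
pull_hook 0.97 [210. 124.] 1231 [ 0.483 -0.395  0.039] [ 0.403 -0.442 -0.001] [ 0.682 -0.384  0.05 ]
ring 0.84 [403. 295.] 313 [0.614 0.235 0.015] [0.586 0.216 0.003] [0.636 0.272 0.019]
ring 0.7 [388
[... 412 characters left out ...]
46]
{'clock': 0.6, 'joint_pos': array([ 1.15353756e+00,  2.06558859e-01,  1.54152084e+00,  4.64722760e-05,
        1.39351494e+00, -1.50464636e-01]), 'qd': array([ 0.00151142,  0.00086612, -0.00158135, -0.0010228 , -0.00065349,
       -0.000201  ]), 'joint_efforts': array([ 6.87776151e-05, -3.82778513e+01, -2.91792834e+01, -2.13943140e-04,
        1.13128135e-03,  1.39994256e-05]), 'ee_pos': array([0.15156686, 0.55465535, 0.23129516]), 'tool_rot': array([ 1.33005852e-01,  9.91115252e-01,  5.45182258e-06, -2.22349014e-05]), 'wrist_force': array([0.20220776, 0.22619019, 1.97821868]), 'wrist_torque': array([0.04098917, 0.0374906 , 0.04028593]), 'grip_force': 0.0, 'opening': 0.08547662325465806}
```

View pics/top.png

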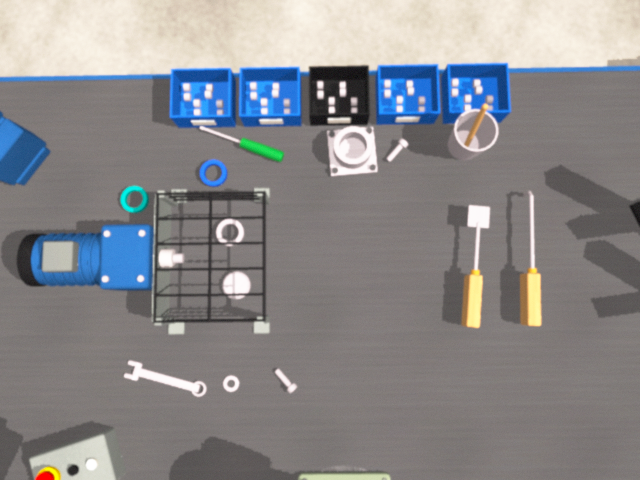

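View pics/scene.png

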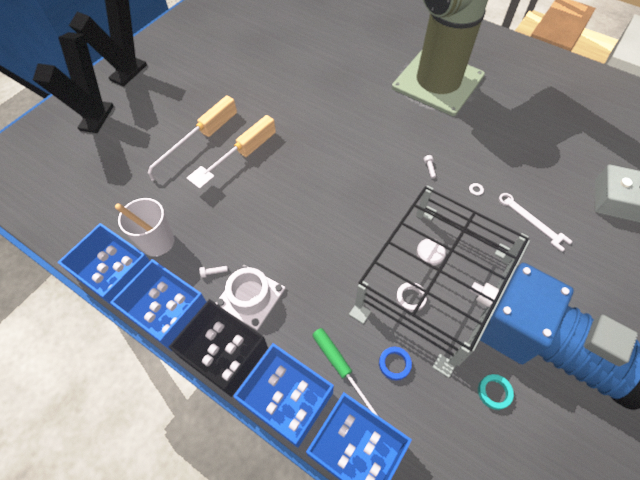

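The top view shows the cage (155–268, 190–330), opening to the right (−y). The hooked rod is at (531,290) with its hook end at (515–530,193), and the scraper with the white blade is at (475,290).

Ring candidates:
- Grey ring under the guard at (230,232): fits, since it is steel and under the guard.
- Blue ring (212,172) and turquoise ring (134,198): excluded by colour, and both lie outside.
- Washer (231,383): too small and outside.
- Solid disc at (236,285): the cap.

I'll confirm this in an enlarged crop.

Run:
```python
from h import *
im=cv2.imread("pics/top.png")
a=cv2.resize(im[180:340,145:285],None,fx=3.4,fy=3.4,interpolation=cv2.INTER_CUBIC)
b=cv2.resize(im[180:340,490:560],None,fx=3.4,fy=3.4,interpolation=cv2.INTER_CUBIC)
cv2.imwrite("pics/crop.png",np.hstack([a,b]))
from scipy.optimize import least_squares
for n in("top","scene"):
    c=dict(np.load(n+".npz")); P,u,v=pts(c)
    rgb=c["img"][v,u].astype(int)
    for nm,x0,y0 in(("ring",.608,.243),("cap",.49,.229)):
        q=P[(np.hypot(P[:,0]-x0,P[:,1]-y0)<.05)&(P[:,2]>.011)&(P[:,2]<.022)]
        # max coverage of disc/annulus
        best=max((( (lambda r:((r<.031)&((r>.019) if nm=="ring" else True)).sum()-2*((r>.032)|((r<.018) if nm=="ring" else False)).sum())(np.hypot(q[:,0]-x,q[:,1]-y)),x,y) for x in np.arange(x0-.02,x0+.02,.001) for y in np.arange(y0-.02,y0+.02,.001)))
        print(n,nm,len(q),np.round(best,4),q[:,:2].mean(0).round(4),q[:,2].mean().round(4))
    g=P[(P[:,2]>.09)&(P[:,2]<.11)&(P[:,0]>.37)&(P[:,0]<.7)&(P[:,1]>.12)&(P[:,1]<.42)]
    r=cv2.minAreaRect(g[:,:2].astype(np.float32)); print(n,"guard",r,cv2.boxPoints(r).round(3).tolist(),g[:,2].max())
    h=P[(P[:,2]>.042)&(P[:,2]<.055)&(P[:,0]>.37)&(P[:,0]<.53)&(P[:,1]>-.44)&(P[:,1]<-.36)]
    r=cv2.minAreaRect(h[:,:2].astype(np.float32)); print(n,"handle",r,h[:,:2].mean(0),h[:,2].mean())
    h=P[(P[:,2]>.025)&(P[:,2]<.046)&(P[:,0]>.53)&(P[:,0]<.72)&(P[:,1]>-.44)&(P[:,1]<-.36)]
    print("rod",[(x.round(2),h[(abs(h[:,0]-x)<.01)].mean(0).round(4).tolist()) for x in np.arange(.54,.7,.03)],h[:,0].max())
```

```text
top ring 275 [2.74e+02 6.04e-01 2.44e-01] [0.6077 0.2435] 0.0156
top cap 526 [5.26e+02 4.90e-01 2.28e-01] [0.4898 0.2285] 0.0157
top guard ((0.5446509718894958, 0.2851308584213257), (0.2734837234020233, 0.26273539662361145), 0.44846370816230774) [[0.40700000524520874, 0.41499999165534973], [0.4090000092983246, 0.15299999713897705], [0.6819999814033508, 0.1550000011920929], [0.6800000071525574, 0.4180000126361847]] 0.10999476892086935
top handle ((0.462682843208313, -0.40024334192276), (0.029954392462968826, 0.12928737699985504), 88.40201568603516) [ 0.45467609 -0.39891965] 0.047632968536529485
rod [(np.float64(0.54), [0.5401, -0.4033, 0.0411]), (np.float64(0.57), [0.5699, -0.4048, 0.0417]), (np.float64(0.6), [0.5996, -0.4051, 0.0409]), (np.float64(0.63), [0.6299, -0.4064, 0.0404]), (np.float64(0.66), [0.6596, -0.4076, 0.0413]), (np.float64(0.69), [0.6824, -0.4082, 0.0299])] 0.6848646847133764
scene ring 278 [2.76e+02 6.07e-01 2.44e-01] [0.6122 0.2396] 0.0155
scene cap 499 [4.99e+02 4.91e-01 2.29e-01] [0.4951 0.2296] 0.0157
scene guard ((0.5474369525909424, 0.2870790958404541), (0.26525619626045227, 0.27497708797454834), 89.96492767333984) [[0.4099999964237213, 0.1550000011920929], [0.6850000023841858, 0.15399999916553497], [0.6850000023841858, 0.41999998688697815], [0.4099999964237213, 0.41999998688697815]] 0.10993542669952927
scene handle ((0.46240854263305664, -0.39940130710601807), (0.03145048767328262, 0.13066725432872772), 88.23236846923828) [ 0.45918682 -0.3974134 ] 0.04732797041906531
rod [(np.float64(0.54), [0.5403, -0.4023, 0.0407]), (np.float64(0.57), [0.5695, -0.4031, 0.041]), (np.float64(0.6), [0.6001, -0.4045, 0.041]), (np.float64(0.63), [0.6292, -0.4061, 0.0403]), (np.float64(0.66), [0.6601, -0.4074, 0.0405]), (np.float64(0.69), [0.6828, -0.4077, 0.0303])] 0.6857350301713734
```

View pics/crop.png

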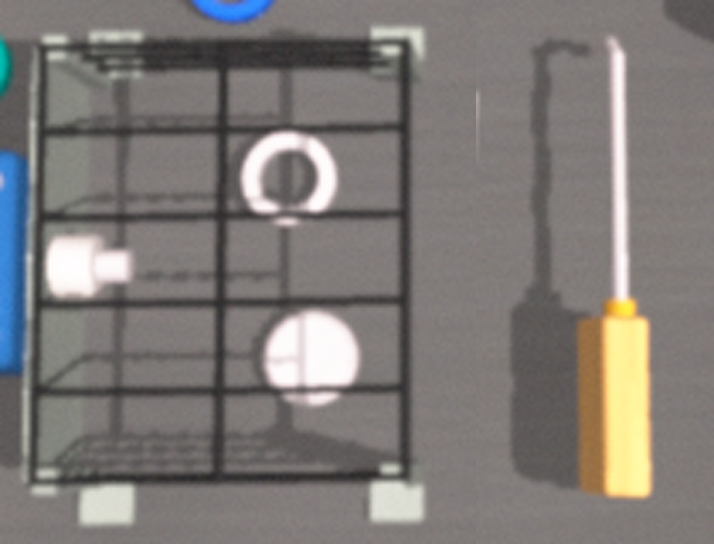

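The crop confirms it: a grey open ring at crop (288,178), the solid disc at (312,357), and the hooked rod with its bent tip at (612,45). Both cameras agree on the positions:
- **Ring:** about (0.606, 0.244)
- **Guard:** front at y≈0.155, opening toward −y
- **Handle:** origin about (0.452, −0.399), yaw −2.2°
- **Leg:** about (0.681, −0.408)

Tool yaw is 74.7°. I'll turn it to −92.2°, which keeps joint 6 in range for the later +92° turn.

```bash
python3 -m handwheel '[{"offset":[0.03,-0.035,0],"roll":-8},{"offset":[0.06,-0.07,0],"roll":-16},{"offset":[0.09,-0.106,0],"roll":-24},{"offset":[0.12,-0.142,0],"roll":-32},{"offset":[0.15,-0.177,0],"roll":-40},{"offset":[0.18,-0.213,0],"roll":-48},{"offset":[0.21,-0.248,0],"roll":-56},{"offset":[0.24,-0.284,0],"roll":-64},{"offset":[0.27,-0.32,0],"roll":-72},{"offset":[0.3,-0.355,0],"roll":-80}]' -1
python3 -m handwheel '[{"offset":[0,-0.05,0],"roll":-8},{"offset":[0,-0.1,0],"roll":-16},{"offset":[0,-0.15,0],"roll":-24},{"offset":[0,-0.2,0],"roll":-32},{"offset":[0,-0.25,0],"roll":-40},{"offset":[0,-0.3,0],"roll":-48},{"offset":[0,-0.35,0],"roll":-56},{"offset":[0,-0.4,0],"roll":-64},{"offset":[0,-0.45,-0.02],"roll":-72},{"offset":[0,-0.5,-0.04],"roll":-80}]'
python3 -c "
from h import *
s=arm.observe();print(s['clock'],s['joint_pos'].round(3),s['ee_pos'].round(4),R.from_quat(s['tool_rot']).as_matrix()[:,1].round(3),s['wrist_force'].round(1))"
```

```text
clock: 1.6
ee_pos: [0.4527, 0.198, 0.2316]
tool_rot: [0.741, 0.672, 0.0, 0.0]
wrist_force: [0.5, 0.2, -0.1]
opening: 0.085
grip_force: 0.0
clock: 2.6
ee_pos: [0.4519, -0.2959, 0.1948]
tool_rot: [0.999, 0.038, 0.001, 0.001]
wrist_force: [0.8, 0.8, 0.7]
opening: 0.0859
grip_force: 0.0
2.6 [-0.74   0.164  1.67   0.     1.305  0.755] [ 0.4519 -0.2959  0.1948] [ 0.076 -0.997  0.002] [0.8 0.8 0.7]
```

```bash
python3 -m handwheel '[{"offset":[0.005,-0.045,0],"roll":-3.5},{"offset":[0.01,-0.085,0],"roll":-7},{"offset":[0.01,-0.099,-0.03],"roll":-7},{"offset":[0.01,-0.099,-0.07],"roll":-7},{"offset":[0.01,-0.099,-0.11],"roll":-7},{"offset":[0.01,-0.099,-0.14],"roll":-7},{"offset":[0.01,-0.099,-0.165],"roll":-7},{"offset":[0.01,-0.099,-0.179],"roll":-7},{"offset":[0.01,-0.099,-0.179],"roll":-7},{"offset":[0.01,-0.099,-0.179],"roll":-7}]' -1
python3 -m handwheel '[{"offset":[0,0,0],"roll":0},{"offset":[0,0,0],"roll":0},{"offset":[0,0,0],"roll":0},{"offset":[0,0,0],"roll":0},{"offset":[0,0,0],"roll":0},{"offset":[0,0,0],"roll":0},{"offset":[0,0,0],"roll":0},{"offset":[0,0,0],"roll":0}]' 1 80
```

```text
clock: 3.6
ee_pos: [0.4622, -0.3928, 0.016]
tool_rot: [1.0, -0.02, 0.0, 0.001]
wrist_force: [0.9, 1.1, 0.1]
opening: 0.0854
grip_force: 0.0
clock: 4.4
ee_pos: [0.4624, -0.3932, 0.0165]
tool_rot: [1.0, -0.02, 0.001, 0.001]
wrist_force: [-1.6, -1.5, 6.2]
opening: 0.027
grip_force: 79.5
```

```bash
python3 -m handwheel '[{"offset":[0,0,0.015],"roll":0},{"offset":[0,0,0.04],"roll":0},{"offset":[0,0,0.07],"roll":0},{"offset":[0,0.01,0.1],"roll":3},{"offset":[0,0.03,0.12],"roll":8},{"offset":[0.01,0.06,0.12],"roll":14},{"offset":[0.02,0.09,0.12],"roll":20},{"offset":[0.03,0.12,0.12],"roll":26},{"offset":[0.04,0.15,0.12],"roll":32},{"offset":[0.05,0.17,0.12],"roll":38}]'
python3 -m handwheel '[{"offset":[0.01,0.02,0],"roll":6},{"offset":[0.025,0.035,0],"roll":12},{"offset":[0.04,0.05,0],"roll":18},{"offset":[0.055,0.06,0],"roll":24},{"offset":[0.07,0.07,0],"roll":30},{"offset":[0.08,0.08,0],"roll":36},{"offset":[0.09,0.085,0],"roll":42},{"offset":[0.094,0.09,0],"roll":48},{"offset":[0.094,0.09,0],"roll":54.2},{"offset":[0.094,0.09,0],"roll":54.2}]'
cat > look.py <<'E'
from h import *
import sys
for n in("top","scene"):
    c=camera(n); cv2.imwrite(f"pics/{n}_{sys.argv[1]}.png",c["img"][:,:,::-1]); np.savez(f"{n}_{sys.argv[1]}.npz",**c)
    for r in spotter.masks_of("pull_hook",n)[:1]:
        p,u,v=pts(c,r["pixels"]); print(n,r["score"],np.round(r["location"]))
        for y in np.arange(p[:,1].min(),p[:,1].max()+.02,.02):
            q=p[abs(p[:,1]-y)<.01]
            if len(q):print(np.round(np.median(q,0),4),len(q),q[:,1].max().round(4),q[:,2].min().round(3))
s=arm.observe();print(s['clock'],s['joint_pos'].round(3),s['ee_pos'].round(4),R.from_quat(s['tool_rot']).as_matrix().round(3),s['wrist_force'].round(1),s['opening'])
E
python3 look.py a
```

```text
clock: 5.4
ee_pos: [0.5108, -0.2194, 0.1348]
tool_rot: [0.951, 0.309, -0.001, -0.001]
wrist_force: [0.6, -0.9, -0.7]
opening: 0.027
grip_force: 78.8
clock: 6.4
ee_pos: [0.6049, -0.1315, 0.1348]
tool_rot: [0.708, 0.707, -0.0, -0.001]
wrist_force: [-0.4, 0.3, -1.1]
opening: 0.0271
grip_force: 78.9
top 0.84 [354. 222.]
[ 0.5909 -0.1871  0.1635] 27 -0.183 0.123
[ 0.5891 -0.1801  0.1533] 9 -0.1767 0.139
[ 0.6083 -0.0849  0.1618] 23 -0.0827 -0.002
[ 0.6028 -0.0749  0.1609] 70 -0.0629 -0.004
[ 0.6035 -0.0537  0.1585] 68 -0.0426 -0.005
[ 0.6039 -0.0323  0.1583] 58 -0.0226 -0.003
[ 0.6038 -0.0122  0.1582] 58 -0.0025 -0.004
[0.6036 0.0053 0.1594] 51 0.0168 -0.002
[0.6025 0.0264 0.1593] 38 0.036 0.155
[0.6029 0.0485 0.1602] 24 0.0572 0.156
[0.6027 0.0686 0.1587] 48 0.0765 0.153
[0.6026 0.0844 0.1551] 32 0.0906 -0.001
scene 0.98 [274. 185.]
[ 0.6124 -0.1914  0.1654] 21 -0.1881 0.001
[ 0.5564 -0.176  -0.0008] 4 -0.1703 -0.002
[ 5.565e-01 -1.546e-01 -1.000e-04] 12 -0.1476 -0.002
[ 0.6012 -0.1316  0.1658] 29 -0.1281 0.005
[ 0.6141 -0.1166  0.1649] 188 -0.1077 -0.003
[ 0.6161 -0.0971  0.1643] 217 -0.0876 -0.003
[ 0.6094 -0.0846  0.1591] 149 -0.0678 0.122
[ 0.6065 -0.057   0.1593] 41 -0.0481 -0.001
[ 0.6069 -0.0364  0.1594] 43 -0.0278 0.0
[ 0.6062 -0.0178  0.1587] 47 -0.0084 -0.001
[0.607  0.0023 0.1591] 44 0.0118 -0.005
[0.6074 0.022  0.1593] 46 0.0325 -0.001
[0.6068 0.0429 0.159 ] 50 0.052 -0.0
[0.6079 0.0626 0.1595] 46 0.0724 -0.001
[0.6082 0.0859 0.1528] 70 0.0922 0.123
[0.6077 0.0931 0.1387] 12 0.0936 0.124
6.6 [-0.355  0.389  1.516 -0.     1.237 -0.351] [ 0.6052 -0.1322  0.1351] [[ 0.003  1.    -0.001]
 [ 1.    -0.003  0.   ]
 [ 0.    -0.001 -1.   ]] [ 0.6  0.1 -2.2] 0.027133651756411373
```

View pics/scene_a.png

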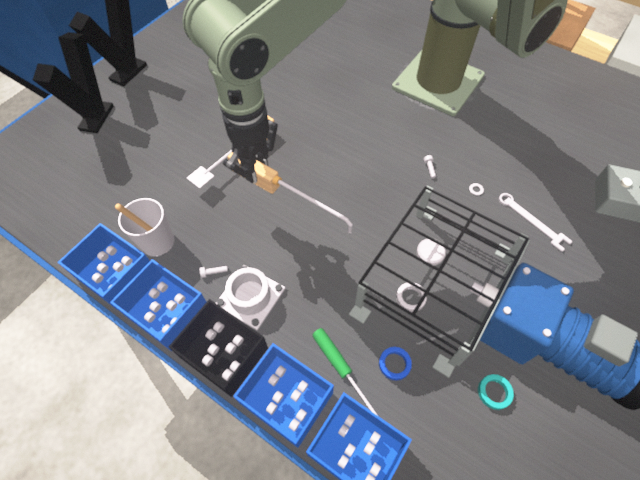

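The rod is held level: its top is at z≈0.159 and the tip at about TCP−0.017. The leg at scene pixel (350,228) is at y≈0.0885 and lines up with the ring in x in both cameras. Next I'll lower it to a tip height of 0.03, go in 0.155, and check over the hole before lowering.

```bash
python3 -m handwheel '[{"offset":[0,0,-0.02],"roll":0},{"offset":[0,0,-0.045],"roll":0},{"offset":[0,0,-0.07],"roll":0},{"offset":[0,0,-0.085],"roll":0},{"offset":[0,0,-0.087],"roll":0},{"offset":[0,0.015,-0.087],"roll":0},{"offset":[0,0.035,-0.087],"roll":0},{"offset":[0,0.055,-0.087],"roll":0},{"offset":[0,0.075,-0.087],"roll":0},{"offset":[0,0.095,-0.087],"roll":0}]'
python3 -m handwheel '[{"offset":[0,0.02,0],"roll":0},{"offset":[0,0.04,0],"roll":0},{"offset":[0,0.055,0],"roll":0},{"offset":[0,0.06,0],"roll":0},{"offset":[0,0.06,0],"roll":0}]'
python3 look.py b | grep -v '\[ *0.*-0\.[01]'
python3 - <<'E'
import cv2,numpy as np
a=cv2.imread("pics/top_b.png")[185:335,150:280];b=cv2.imread("pics/scene_b.png")[190:340,350:480]
cv2.imwrite("pics/crop_b.png",np.hstack([cv2.resize(x,None,fx=3,fy=3,interpolation=2) for x in(a,b)]))
E
```

```text
clock: 7.6
ee_pos: [0.6071, -0.0356, 0.0504]
tool_rot: [0.708, 0.707, 0.001, 0.001]
wrist_force: [-0.3, -0.3, -2.4]
opening: 0.0269
grip_force: 78.9
clock: 8.1
ee_pos: [0.6061, 0.0237, 0.049]
tool_rot: [0.707, 0.707, 0.0, 0.001]
wrist_force: [0.4, 0.1, -1.6]
opening: 0.0269
grip_force: 78.9
top 0.75 [283. 227.]
[0.5919 0.0618 0.0778] 54 0.0668 0.041
[0.6022 0.0741 0.0773] 55 0.0806 0.001
[0.6036 0.1234 0.0736] 6 0.1267 0.071
[0.6037 0.1368 0.0732] 29 0.1454 0.07
[0.602  0.1516 0.0736] 15 0.1663 0.067
[0.6039 0.1808 0.0741] 25 0.1869 0.069
[0.6028 0.1973 0.074 ] 37 0.2061 0.066
[0.6047 0.2157 0.0735] 28 0.2271 0.069
[0.6028 0.2378 0.0705] 25 0.2455 0.045
scene 0.56 [329. 238.]
[ 5.62e-01 -7.44e-02 -2.00e-04] 3 -0.0679 -0.006
[0.652  0.0113 0.1554] 2 0.012 0.148
[0.6083 0.0788 0.0738] 63 0.0926 0.001
[0.6081 0.1015 0.0722] 35 0.1117 0.07
[0.6078 0.1232 0.0734] 23 0.1325 0.07
[0.6073 0.1387 0.0731] 16 0.1453 0.069
[0.606  0.1699 0.0727] 2 0.1712 0.072
[0.606  0.1786 0.073 ] 8 0.1885 0.072
[0.6059 0.2068 0.074 ] 13 0.2126 0.071
[0.6065 0.2208 0.0736] 19 0.2302 0.071
8.3 [-0.106  0.474  1.6   -0.     1.067 -0.104] [0.6058 0.0219 0.0482] [[ 0.003  1.     0.   ]
 [ 1.    -0.003 -0.   ]
 [-0.     0.    -1.   ]] [ 0.  -0.5 -2.1] 0.027063040335159712
```

View pics/crop_b.png

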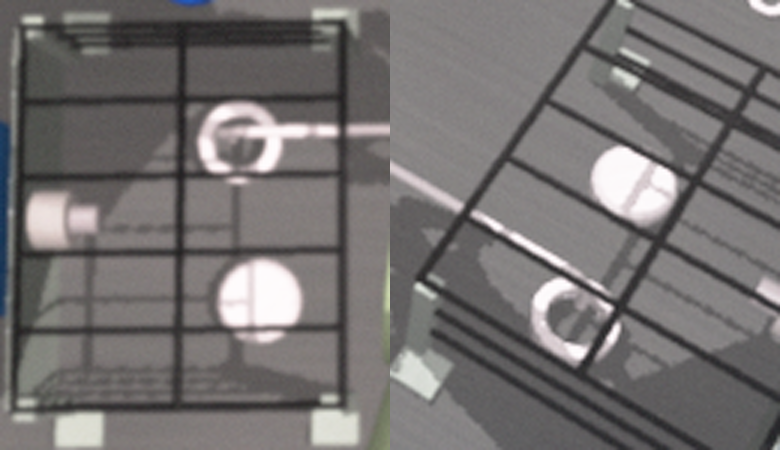

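The crops show the rod's bend over the hole: top crop (232,130) in the ring around (240,143), and in the scene crop the bend at (600,300) sits above the hole at (578,315). I'll lower it 27 mm.

```bash
python3 -m handwheel '[{"offset":[0,0,-0.008],"roll":0},{"offset":[0,0,-0.016],"roll":0},{"offset":[0,0,-0.022],"roll":0},{"offset":[0,0,-0.027],"roll":0},{"offset":[0,0,-0.027],"roll":0},{"offset":[0,0,-0.027],"roll":0}]'
python3 -m handwheel '[{"offset":[0,-0.006,0],"roll":0},{"offset":[0,-0.012,0],"roll":0},{"offset":[0,-0.018,0],"roll":0},{"offset":[0,-0.024,0],"roll":0},{"offset":[0,-0.03,0],"roll":0},{"offset":[0,-0.036,0],"roll":0},{"offset":[0,-0.042,0],"roll":0},{"offset":[0,-0.048,0],"roll":0},{"offset":[0,-0.052,0],"roll":0},{"offset":[0,-0.052,0],"roll":0}]'
python3 - <<'E'
from h import *
for n in("top","scene"):
    c=camera(n); cv2.imwrite(f"pics/{n}_c.png",c["img"][:,:,::-1])
    for t in("ring","cap"):
        for r in spotter.masks_of(t,n)[:3]:
            p,_,_=pts(c,r["pixels"]); print(n,t,round(r["score"],2),np.round(r["location"]),np.round(np.median(p,0),3))
E
```

```text
clock: 8.9
ee_pos: [0.6055, 0.0228, 0.0208]
tool_rot: [0.708, 0.707, -0.0, -0.0]
wrist_force: [-0.3, -0.3, -1.0]
opening: 0.0269
grip_force: 78.9
clock: 9.9
ee_pos: [0.6057, -0.0301, 0.0212]
tool_rot: [0.708, 0.706, -0.0, 0.0]
wrist_force: [-0.2, -0.8, -0.5]
opening: 0.0268
grip_force: 78.9
top ring 0.74 [209. 162.] [0.737 0.281 0.015]
top ring 0.67 [128. 198.] [0.681 0.459 0.014]
top ring 0.55 [239. 228.] [0.615 0.22  0.016]
top cap 0.66 [232. 285.] [0.489 0.228 0.016]
scene ring 0.75 [401. 358.] [0.743 0.283 0.015]
scene ring 0.73 [392. 293.] [0.616 0.211 0.015]
scene ring 0.55 [502. 383.] [0.688 0.458 0.015]
scene cap 0.59 [430. 251.] [0.497 0.23  0.016]
scene cap 0.29 [311. 234.] [0.609 0.007 0.047]
```

The ring follows the hook (now y≈0.21) and the cap hasn't moved. I'll keep drawing.

```bash
python3 -m handwheel '[{"offset":[0,-0.006,0],"roll":0},{"offset":[0,-0.013,0],"roll":0},{"offset":[0,-0.02,0],"roll":0},{"offset":[0,-0.027,0],"roll":0},{"offset":[0,-0.034,0],"roll":0},{"offset":[0,-0.041,0],"roll":0},{"offset":[0,-0.048,0],"roll":0},{"offset":[0,-0.055,0],"roll":0},{"offset":[0,-0.062,0],"roll":0},{"offset":[0,-0.069,0],"roll":0}]'
python3 -m handwheel '[{"offset":[0,-0.007,0],"roll":0},{"offset":[0,-0.014,0],"roll":0},{"offset":[0,-0.021,0],"roll":0},{"offset":[0,-0.028,0],"roll":0},{"offset":[0,-0.035,0],"roll":0},{"offset":[0,-0.042,0],"roll":0},{"offset":[0,-0.049,0],"roll":0},{"offset":[0,-0.056,0],"roll":0},{"offset":[0,-0.061,0],"roll":0},{"offset":[0,-0.061,0],"roll":0}]'
python3 - <<'E'
from h import *
for n in("top","scene"):
    c=camera(n); cv2.imwrite(f"pics/{n}_d.png",c["img"][:,:,::-1])
    for t in("ring","cap"):
        for r in spotter.masks_of(t,n)[:3]:
            p,_,_=pts(c,r["pixels"]); print(n,t,round(r["score"],2),np.round(r["location"]),np.round(np.median(p,0),3),np.round(np.percentile(p,2,0),3),np.round(np.percentile(p,98,0),3))
E
```

```text
clock: 11.2
ee_pos: [0.6056, -0.0987, 0.0211]
tool_rot: [0.708, 0.707, 0.0, -0.0]
wrist_force: [0.5, 1.6, -1.3]
opening: 0.0267
grip_force: 78.9
clock: 12.2
ee_pos: [0.6057, -0.1603, 0.0213]
tool_rot: [0.708, 0.706, -0.0, 0.0]
wrist_force: [0.9, 0.9, -2.5]
opening: 0.0269
grip_force: 78.9
top ring 0.97 [140. 205.] [0.681 0.454 0.015] [0.654 0.429 0.002] [0.706 0.485 0.02 ]
top ring 0.79 [300. 241.] [0.595 0.077 0.016] [0.576 0.053 0.009] [0.63  0.103 0.02 ]
top ring 0.67 [206. 176.] [0.734 0.287 0.015] [0.71  0.255 0.003] [0.764 0.31  0.02 ]
top cap 0.76 [238. 284.] [0.491 0.228 0.016] [0.462 0.201 0.008] [0.514 0.256 0.02 ]
scene ring 0.97 [343. 261.] [0.614 0.079 0.015] [ 0.58   0.051 -0.001] [0.635 0.106 0.019]
scene ring 0.79 [490. 397.] [0.687 0.458 0.015] [0.659 0.429 0.004] [0.713 0.485 0.019]
scene ring 0.74 [390. 370.] [0.744 0.282 0.016] [0.714 0.255 0.002] [0.77  0.31  0.019]
scene cap 0.57 [431. 252.] [0.496 0.23  0.016] [0.472 0.203 0.008] [0.518 0.256 0.019]
```

View pics/scene_d.png

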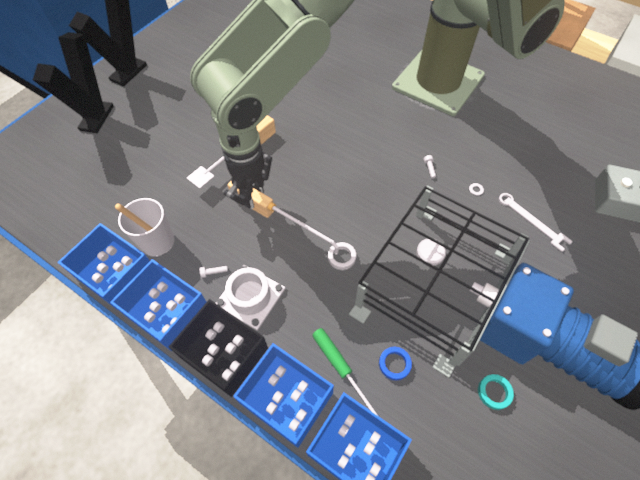

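The ring, at scene pixel (342,257), lies fully in the open at y 0.05–0.108 with about 45 mm to the guard. Next: ease off, lift the hook out, shift −x, set the rod down.

```bash
python3 -m handwheel '[{"offset":[0,0.006,0],"roll":0},{"offset":[0,0.01,0],"roll":0},{"offset":[0,0.01,0.01],"roll":0},{"offset":[0,0.01,0.025],"roll":0},{"offset":[0,0.01,0.04],"roll":0},{"offset":[0,0.01,0.05],"roll":0},{"offset":[-0.02,0.01,0.05],"roll":0},{"offset":[-0.045,0.01,0.05],"roll":0},{"offset":[-0.07,0.01,0.05],"roll":0},{"offset":[-0.09,0.01,0.05],"roll":0}]'
python3 -m handwheel '[{"offset":[-0.005,0,0],"roll":0},{"offset":[-0.005,0,-0.015],"roll":0},{"offset":[-0.005,0,-0.03],"roll":0},{"offset":[-0.005,0,-0.042],"roll":0},{"offset":[-0.005,0,-0.05],"roll":0},{"offset":[-0.005,0,-0.053],"roll":0},{"offset":[-0.005,0,-0.0545],"roll":0},{"offset":[-0.005,0,-0.0545],"roll":0},{"offset":[-0.005,0,-0.0545],"roll":0}]'
```

```text
clock: 13.5
ee_pos: [0.5147, -0.1494, 0.0722]
tool_rot: [0.708, 0.707, 0.0, 0.0]
wrist_force: [0.5, 0.3, -0.9]
opening: 0.0271
grip_force: 79.1
clock: 14.4
ee_pos: [0.5112, -0.1494, 0.0172]
tool_rot: [0.708, 0.707, 0.0, 0.001]
wrist_force: [0.5, 0.2, -1.3]
opening: 0.0268
grip_force: 79.3
```

```bash
python3 -m handwheel '[{"offset":[0,0,-0.0007],"roll":0},{"offset":[0,0,-0.0012],"roll":0},{"offset":[0,0,-0.0012],"roll":0}]'
python3 -m handwheel '[{"offset":[0,0,0],"roll":0},{"offset":[0,0,0],"roll":0},{"offset":[0,0,0],"roll":0},{"offset":[0,0,0],"roll":0},{"offset":[0,0,0],"roll":0},{"offset":[0,0,0],"roll":0},{"offset":[0,0,0],"roll":0},{"offset":[0,0,0],"roll":0}]' -1
python3 -m handwheel '[{"offset":[0,0,0.01],"roll":0},{"offset":[0,0,0.03],"roll":0},{"offset":[0,0,0.06],"roll":0},{"offset":[0,0,0.1],"roll":0},{"offset":[0,0,0.14],"roll":0},{"offset":[0,0,0.17],"roll":0},{"offset":[0,0,0.19],"roll":0},{"offset":[0,0,0.2],"roll":0},{"offset":[0,0,0.2],"roll":0}]'
python3 look.py e
```

```text
clock: 14.7
ee_pos: [0.5112, -0.1495, 0.0164]
tool_rot: [0.708, 0.707, 0.0, 0.001]
wrist_force: [-1.4, -0.5, 5.6]
opening: 0.0272
grip_force: 80.1
clock: 15.5
ee_pos: [0.5106, -0.1492, 0.0154]
tool_rot: [0.708, 0.707, -0.0, -0.0]
wrist_force: [0.4, -0.2, 0.0]
opening: 0.0854
grip_force: 0.0
clock: 16.4
ee_pos: [0.5116, -0.1496, 0.2175]
tool_rot: [0.708, 0.707, 0.001, 0.002]
wrist_force: [-0.1, 0.7, 0.7]
opening: 0.0853
grip_force: 0.0
top 0.89 [389. 271.]
[ 0.5149 -0.1408  0.0484] 33 -0.1381 0.045
[ 0.5086 -0.1276  0.0477] 125 -0.1178 0.013
[ 0.5071 -0.108   0.0465] 136 -0.0988 -0.003
[ 0.5093 -0.0928  0.0417] 55 -0.0781 -0.003
[ 0.5087 -0.0678  0.041 ] 36 -0.0592 0.036
[ 0.508  -0.0486  0.0407] 37 -0.0381 0.035
[ 0.5092 -0.0274  0.0419] 18 -0.019 0.039
[ 0.5085 -0.0064  0.0411] 37 0.0022 0.038
[0.5097 0.0128 0.041 ] 36 0.0213 0.035
[0.5088 0.0319 0.0413] 33 0.0404 0.037
[0.5099 0.052  0.0417] 40 0.0616 0.036
[0.5093 0.068  0.0368] 17 0.0728 0.023
scene 0.65 [287. 178.]
[ 0.5224 -0.2062  0.0466] 56 -0.202 0.008
[ 0.5226 -0.1913  0.0458] 141 -0.1819 0.006
[ 0.5227 -0.1719  0.0457] 145 -0.1622 0.004
[ 0.5225 -0.1519  0.0459] 145 -0.1424 0.005
[ 0.5225 -0.1324  0.046 ] 148 -0.1223 0.005
[ 0.5208 -0.1099  0.0409] 194 -0.1023 -0.0
[ 0.5139 -0.094   0.0417] 55 -0.0832 0.028
[ 0.5128 -0.0713  0.0414] 32 -0.0625 -0.002
[ 0.5129 -0.0517  0.0412] 31 -0.0431 -0.002
[ 0.513  -0.0322  0.0409] 30 -0.0221 0.034
[ 0.5137 -0.0125  0.0416] 25 -0.0026 0.038
[0.5131 0.0079 0.0413] 23 0.0165 0.038
[0.5134 0.0287 0.0408] 27 0.0379 0.038
[0.5131 0.0485 0.0414] 31 0.0574 0.035
[0.5141 0.0703 0.0314] 56 0.0765 0.0
16.6 [-0.447  0.131  1.667  0.     1.347 -0.446] [ 0.5095 -0.1487  0.2136] [[ 0.002  1.    -0.003]
 [ 1.    -0.002  0.002]
 [ 0.002 -0.003 -1.   ]] [-0.   1.3  0.4] 0.08524647936706667
```

View pics/scene_e.png

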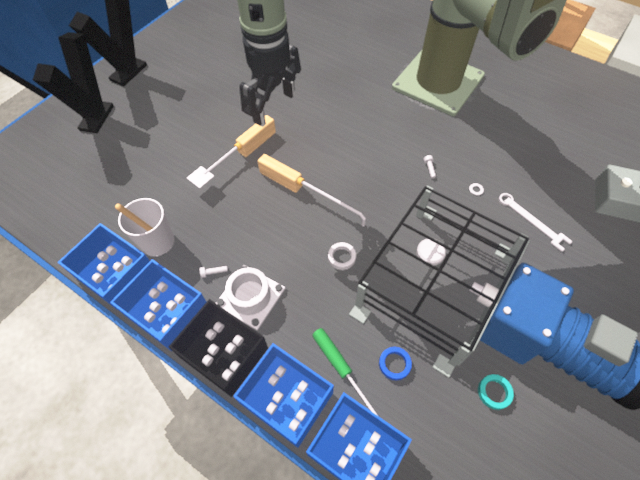

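The rod lies level at (280–365, 170–220). The ring is free in the open at (342,257), the cap is still at (431,250), and the robot is clear of everything.

```bash
python3 -c "
from bench import arm
print(arm.sign_off())"
```

```text
the job is handed in; nothing more can be done
None
```

The ring is out in the open about 45 mm clear of the guard, the rod lies level on the bench and released, the disc was left in place, and the job was handed in at about 17 s.

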